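# Confirm the picks in packing order

### The arm

A 6-joint arm with a two-finger parallel gripper is mounted at the origin on the work surface. World frame = base frame: x ahead of the robot, y to its left, z up, the work surface at z = 0. Lengths are in m, angles in degrees, forces in N, time in s.
With the tool pointing down it reaches from about 0.4 to 0.825 m from the base axis. Payload 7 kg.
Tool frame: the origin (TCP) lies midway between the tips of the shut fingers; the grasp point (between the pads) lies 19 mm behind it; z points along the fingers, y is the direction in which the jaws open and shut (so a half turn about z gives the same grasp; the last joint's range is limited). The gripper opens to 88 mm and grips with 3 to 60 N. Pads are 19 mm wide; open, the fingers measure 130 mm over their backs; the gripper's body (78 mm by 193 mm) begins 47 mm behind the grasp point.
Start: joints at [-59.009, 20.546, 0.682, 0, -70.136, -16.507], TCP at [0.169, -0.654, 0.227] pointing down, gripper open.
Joint ranges: [-176.03, 176.03], [-82.01, 121.73], [-58.28, 71.71], [-173.87, 95.51], [-174.79, -0.11], [-173.66, 173.66]. Speed limits (degrees/s): [136.94, 136.94, 172.46, 180, 180, 180].

### API

Orientations are given as [roll, pitch, yaw] about the fixed x, y, z axes, in that order (R = Rz(yaw) Ry(pitch) Rx(roll)).
In Python, from plant import ctrl, snapshot gives the robot as it stands.
- The arm moves only by the shell command python3 -m pendant 'ROWS'. ROWS is JSON, a list of rows, each a list of 7 numbers: the shift along the tool's x, y, z in m, then the turn, a rotation vector about the tool's x, y, z in rad, then the opening, from -1 (shut) to 1 (fully open), so that 0 is half open. In form: [[x, y, z, ax, ay, az, jaw], ...]. A call has 1 to 12 rows; each row is the pose to reach, as a shift and turn from the pose commanded when the call began, along the tool's axes at that moment; what a row does not reach only later rows make up. A row lasts 1/8 s, in which the tool goes at most 62.5 mm and 10.7 degrees, less where a joint would pass 70% of its speed; a pose out of reach is approached as far as the arm can. A call with a gripper value outside its range is refused whole. The fingers move at their own pace and stop on an object; the grip force is fixed at half the most. Time passes only in rows, so rows that repeat a pose let the fingers close. It gives the time, the measured TCP pose, the force and the opening at its end, in the units of the state.
- ctrl.get_obs(): the state, without advancing time (a new reading comes with each control period).
- snapshot(name): name is "side" or "top"; returns a dict with "image" (420x560x3 uint8, blue, green, red), "mtx" (3x3 intrinsics, pixels), "k1" (the pictures are not rectified: a ray, as slopes to the right and down, at radius r is drawn at 1 + k1 r^2 times it, then the intrinsics apply), "eye" and "attitude" of the camera in the world. Camera axes: x right, y up, looking along -z (the intrinsics and any distortion apply to the point x, -y, -z); pixel columns grow to the right and rows downward; lengths in m; the calibration is good to about 2 mm. A picture is of the moment at which its call begins. There is no depth.
- ctrl.close_job(): hands the job in, once; it reports no verdict.
The state is a dict: "clock": time; "joint_pos": joint angles; "qvel": joint speeds; "tau": joint torques, N m; "tool_pos": TCP position; "orientation": TCP orientation; "force": force on the tool from outside, world axes, zero at the start; "moment": the same for the moment, N m; "opening": finger opening in m.
Only numpy, scipy, OpenCV 4.12 (cv2) and the standard library are available. Lean on these libraries where they do the work, as an engineer would, in place of code of your own. Each camera call takes 0.05 s, during which the arm holds its last target.

### The job

Book the finished kit's picks at the packing bench: with the fingertips gently press down the pick key of the blue bin, then the green bin's, then the yellow bin's, so that each one stays down. Leave the red bin's key up, and do not lift, shift or knock over the bins or the jar, roll and cup around them.

Things in the scene. Friction and masses are not known exactly. Their poses are not given: they have to be found in the camera images.
- blue_bin: Loose open blue picking bin, 0.6 to 1.3 kg, on a grey slab 170 (x) by 98 (y) by 12 mm. Origin: centre of the underside, z up. The bin stands from x = -30 to +85 mm, walls up to 72 mm above the table, stock inside. At its -x end (towards the robot) a black block, 50 x 64 mm, 40 mm high, carries the blue pick key, axis at x = -58 mm, y = 0.
- blue_key_top (a point): Centre of the flat top of the blue bin's round blue pick key, 36 mm across; it moves with the key. Key up: 60 mm above the table, 20 mm proud of the black block; fully down and let go: 48 mm above the table, 8 mm proud.
- blue_key (a joint): Travel of the blue key, in m: 0 = up, as it starts; 0.012 = fully down. It counts as down past 0.007. It slides straight down, has no spring, only friction of about 2.5 N, and stays where it is pushed. The whole key also sits on a rubber buffer that yields about 1 mm per 2.5 N, at most 7 mm, and springs back: push about 11 to 14 mm from first touch.
- green_bin: Loose open green picking bin, 0.6 to 1.3 kg, on a grey slab 170 (x) by 98 (y) by 12 mm. Origin: centre of the underside, z up. The bin stands from x = -30 to +85 mm, walls up to 72 mm above the table, stock inside. At its -x end (towards the robot) a black block, 50 x 64 mm, 40 mm high, carries the green pick key, axis at x = -58 mm, y = 0.
- green_key_top (a point): Centre of the flat top of the green bin's round green pick key, 36 mm across; it moves with the key. Key up: 60 mm above the table, 20 mm proud of the black block; fully down and let go: 48 mm above the table, 8 mm proud.
- green_key (a joint): Travel of the green key, in m: 0 = up, as it starts; 0.012 = fully down. It counts as down past 0.007. It slides straight down, has no spring, only friction of about 2.5 N, and stays where it is pushed. The whole key also sits on a rubber buffer that yields about 1 mm per 2.5 N, at most 7 mm, and springs back: push about 11 to 14 mm from first touch.
- yellow_bin: Loose open yellow picking bin, 0.6 to 1.3 kg, on a grey slab 170 (x) by 98 (y) by 12 mm. Origin: centre of the underside, z up. The bin stands from x = -30 to +85 mm, walls up to 72 mm above the table, stock inside. At its -x end (towards the robot) a black block, 50 x 64 mm, 40 mm high, carries the yellow pick key, axis at x = -58 mm, y = 0.
- yellow_key_top (a point): Centre of the flat top of the yellow bin's round yellow pick key, 36 mm across; it moves with the key. Key up: 60 mm above the table, 20 mm proud of the black block; fully down and let go: 48 mm above the table, 8 mm proud.
- yellow_key (a joint): Travel of the yellow key, in m: 0 = up, as it starts; 0.012 = fully down. It counts as down past 0.007. It slides straight down, has no spring, only friction of about 2.5 N, and stays where it is pushed. The whole key also sits on a rubber buffer that yields about 1 mm per 2.5 N, at most 7 mm, and springs back: push about 11 to 14 mm from first touch.
- red_bin: Loose open red picking bin, 0.6 to 1.3 kg, on a grey slab 170 (x) by 98 (y) by 12 mm. Origin: centre of the underside, z up. The bin stands from x = -30 to +85 mm, walls up to 72 mm above the table, stock inside. At its -x end (towards the robot) a black block, 50 x 64 mm, 40 mm high, carries the red pick key, axis at x = -58 mm, y = 0.
- red_key_top (a point): Centre of the flat top of the red bin's round red pick key, 36 mm across; it moves with the key. Key up: 60 mm above the table, 20 mm proud of the black block; fully down and let go: 48 mm above the table, 8 mm proud.
- red_key (a joint): Travel of the red key, in m: 0 = up, as it starts; 0.012 = fully down. It counts as down past 0.007. It slides straight down, has no spring, only friction of about 2.5 N, and stays where it is pushed. The whole key also sits on a rubber buffer that yields about 1 mm per 2.5 N, at most 7 mm, and springs back: push about 11 to 14 mm from first touch.
- jar: Loose clear jar with a white cap, 60 mm across, 75 mm high; a bystander at the left of the bins. Origin: centre of the underside.
- tape_roll: Loose brown roll lying flat, 72 mm outside, 48 mm inside, 24 mm high; a bystander between robot and bins. Origin: centre of the underside.
- cup: Loose open green cup, 70 mm across, 80 mm high; a bystander at the right of the bins. Origin: centre of the underside.

How it is judged (in metres and radians):
On the way, in this order (a step that is already met when the one before it is completed fails the run):
1. the blue key is down (past 7 mm) while the other three are still up (under 3 mm) (value of joint blue_key above 0.007 m and value of joint each of green_key, yellow_key, red_key below 0.003 m), for 0.1 s.
2. the green key is down too, yellow and red still up (value of joint each of blue_key, green_key above 0.007 m and value of joint each of yellow_key, red_key below 0.003 m), for 0.1 s.
3. the yellow key is down too, red still up (value of joint each of blue_key, green_key, yellow_key above 0.007 m and value of joint red_key below 0.003 m), for 0.1 s.
At the end, for the whole second after the job is handed in: The blue, green and yellow keys are each down by more than 7 mm of their 12 mm, the red key is up (under 3 mm), all four bins stand upright, at rest and within 20 mm of where they began, and the jar, roll and cup are within 30 mm of where they began (all of step 3 and distance of each of blue_bin, green_bin, yellow_bin, red_bin from where it was at the start of the episode below 0.02 m and angle between each of blue_bin, green_bin, yellow_bin, red_bin's own z axis and vertical below 0.05 rad and linear speed of each of blue_bin, green_bin, yellow_bin, red_bin below 0.02 m/s and distance of each of jar, tape_roll, cup from where it was at the start of the episode below 0.03 m); the robot touches nothing.
It fails at once if the red key is pressed (3 mm or more) (value of joint red_key above 0.003 m).
It fails at once if a bin or its key is pushed with more than 20 N (contact force between the fingers and blue_bin above 20 N or contact force between the fingers and green_bin above 20 N or contact force between the fingers and yellow_bin above 20 N or contact force between the fingers and red_bin above 20 N).
It fails at once if a bin or its key is pushed with the arm or the gripper's body instead of the fingers (contact force between the arm and blue_bin above 3 N or contact force between the arm and green_bin above 3 N or contact force between the arm and yellow_bin above 3 N or contact force between the arm and red_bin above 3 N).
It fails at once if a bin is lifted, tipped or shifted by more than 20 mm (distance of any of blue_bin, green_bin, yellow_bin, red_bin from where it was at the start of the episode above 0.02 m or angle between any of blue_bin, green_bin, yellow_bin, red_bin's own z axis and vertical above 0.12 rad or height (world z) of any of blue_bin, green_bin, yellow_bin, red_bin above 0.01 m).
It fails at once if the jar, roll or cup is lifted, knocked over or moved by more than 30 mm (distance of any of jar, tape_roll, cup from where it was at the start of the episode above 0.03 m or height (world z) of any of jar, tape_roll, cup above 0.012 m or angle between any of jar, tape_roll, cup's own z axis and vertical above 0.3 rad).
It also fails if it takes over 48 s, if anything falls off the work surface, if the arm or the gripper's body presses on something with over 40 N, if the wrist force passes 120 N, or if a joint passes its speed limit or range.

## Working session

There is one attempt and no reset: what is moved stays moved. The work goes in short steps, Python scripts to look and compute and a shell command to move; the robot and the scene stay as the last step left them, time stands still between calls to the robot, and variables do not carry over. Pictures are saved under pics/ and viewed, and the job is handed in when it is done.

```bash
ls; mkdir -p pics; python3 - <<'E'
from plant import ctrl, snapshot
import cv2
o=ctrl.get_obs(); print(o)
for n in("side","top"):
    s=snapshot(n); cv2.imwrite(f"pics/{n}0.png",s["image"]); print(n,s["mtx"],s["k1"],s["eye"],s["attitude"])
E
```

```text
pics
{'clock': 0.0, 'joint_pos': array([-5.90083936e+01,  2.05895521e+01,  6.32656521e-01, -2.01316511e-02,
       -7.01358221e+01, -1.65081582e+01]), 'qvel': array([ 0.09620298,  0.05622619,  0.1471007 ,  0.03072269,  0.14350704,
       -0.00082356]), 'tau': array([-4.18003274e-04, -5.82716525e+01,  2.93052506e+01,  6.99727044e+00,
        6.98545278e-03, -1.88494473e-04]), 'tool_pos': array([ 0.1686773 , -0.65306719,  0.22563542]), 'orientation': array([ 1.79905726e+02, -8.20349919e-03, -1.65523401e+02]), 'force': array([-0.03652584,  0.65058723, -0.21378717]), 'moment': array([0.01547196, 0.0046549 , 0.02815558]), 'opening': 0.08795483123616246}
side [[421.27030552   0.         276.12202165]
 [  0.         421.27030552 210.2679506 ]
 [  0.           0.           1.        ]] 0.04404492057065889 [0.35749219 0.80771173 0.95966467] [  43.4870049    -1.04551627 -167.83911484]
top [[391.52626752   0.         278.70742115]
 [  0.         391.52626752 211.46153251]
 [  0.           0.           1.        ]] -0.08841358342212305 [0.39111505 0.00660219 1.23286712] [  5.94324126  -0.90023011 -90.64435281]
```

View pics/side0.png

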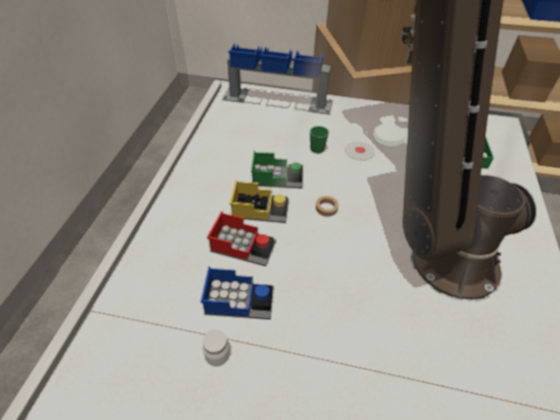

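View pics/top0.png

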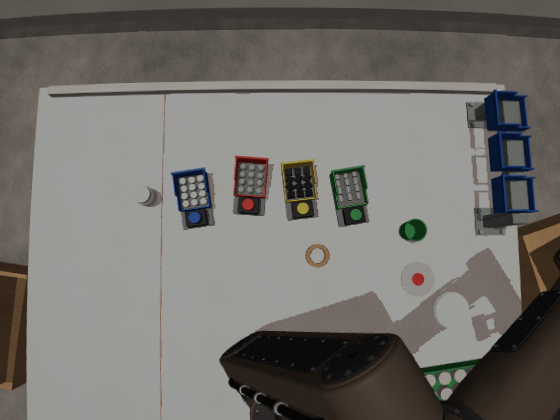

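The top view shows the keys at about blue (195,217), red (248,204), yellow (303,209) and green (356,214). In the side view they are at (262,292), (262,241), (279,201) and (295,169). All of them are unobstructed.

```bash
cat > h.py <<'E'
import numpy as np, cv2
from scipy.spatial.transform import Rotation as Ro
def ray(s,uv):
    d=np.array([s["k1"],0,0,0,0],float)
    p=cv2.undistortPoints(np.array([[uv]],float),s["mtx"],d)[0,0]
    R=Ro.from_euler("xyz",s["attitude"],degrees=True).as_matrix()
    return np.array(s["eye"]),R@np.array([p[0],-p[1],-1.])
def onz(s,uv,z):
    e,d=ray(s,uv); return e+d*(z-e[2])/d[2]
def tri(r1,r2):
    A=np.zeros((3,3));b=np.zeros(3)
    for e,d in(r1,r2):
        d=d/np.linalg.norm(d);P=np.eye(3)-np.outer(d,d);A+=P;b+=P@e
    return np.linalg.solve(A,b)
RNG={"blue":(100,130),"green":(40,90),"yellow":(20,35),"red":(0,8)}
def blob(img,c,seed,w=16,vmin=110):
    """brightest saturated disc near the seed (key top)"""
    h=cv2.cvtColor(img,cv2.COLOR_BGR2HSV); lo,hi=RNG[c]
    m=((h[...,0]>=lo)&(h[...,0]<=hi)|((c=="red")&(h[...,0]>=172)))&(h[...,1]>110)&(h[...,2]>vmin)
    k=np.zeros_like(m);x,y=seed;k[y-w:y+w,x-w:x+w]=1
    m=(m&k).astype(np.uint8)
    n,l,st,ce=cv2.connectedComponentsWithStats(m)
    return [(ce[i].round(1),st[i]) for i in range(1,n) if st[i][4]>20]
E
python3 - <<'E'
from plant import snapshot
from h import *
S={"top":dict(blue=(195,217),red=(248,204),yellow=(303,209),green=(356,214)),"side":dict(blue=(262,292),red=(262,241),yellow=(279,201),green=(295,169))}
s={n:snapshot(n) for n in S}
for c in RNG:
    R=[]
    for n in S:
        b=blob(s[n]["image"],c,S[n][c],10,80)
        for q in b: print(c,n,q[0],q[1],onz(s[n],q[0],.06).round(4))
        R.append(ray(s[n],max(b,key=lambda q:q[1][4])[0]))
    print(" tri",tri(*R).round(4))
    x,y=S["top"][c];
tops=[cv2.resize(s[n]["image"][y-30:y+30,x-40:x+40],None,fx=5,fy=5,interpolation=0) for n in S for c,(x,y) in [(c,S[n][c]) for c in("blue","red","yellow","green")]]
a=np.vstack([np.hstack(tops[:4]),np.hstack(tops[4:])])
cv2.imwrite("pics/crop0.png",cv2.resize(a,(800,300)))
E
```

```text
blue top [194.3 208. ] [185 207  20   3  21] [0.526  0.2414 0.06  ]
blue top [193.7 216.9] [188 212  12  11 107] [0.499  0.2429 0.06  ]
blue side [261.5 290.7] [254 285  16  14 161] [0.4986 0.2477 0.06  ]
 tri [0.4995 0.2441 0.0541]
green top [355.6 214. ] [351 209  11  11  97] [ 0.503  -0.2461  0.06  ]Traceback (most recent call last):
  File "<stdin>", line 10, in <module>
ValueError: max() iterable argument is empty
```

```bash
cat > m.py <<'E'
from h import *
S={"top":dict(blue=(195,217),red=(248,204),yellow=(303,209),green=(356,214)),"side":dict(blue=(262,292),red=(262,241),yellow=(279,201),green=(295,169))}
def run(s):
  for c in RNG:
    for n in S:
        for v in (60,):
            for q in blob(s[n]["image"],c,S[n][c],10,v): print(c,n,v,q[0],q[1],onz(s[n],q[0],.06).round(4))
def crops(s,name):
  t=[cv2.resize(s[n]["image"][y-30:y+30,x-40:x+40],(200,150),interpolation=cv2.INTER_NEAREST) for n in S for c in("blue","red","yellow","green") for x,y in [S[n][c]]]
  cv2.imwrite(name,np.vstack([np.hstack(t[:4]),np.hstack(t[4:])]))
E
python3 - <<'E'
from plant import snapshot
from m import *
s={n:snapshot(n) for n in S}
run(s);crops(s,"pics/crop0.png")
E
```

```text
blue top 60 [194.1 208.1] [185 207  20   4  23] [0.5257 0.242  0.06  ]
blue top 60 [193.9 217. ] [188 212  13  11 116] [0.4987 0.2423 0.06  ]
blue side 60 [261.5 291.7] [254 285  16  15 199] [0.4979 0.2505 0.06  ]
green top 60 [355.6 214. ] [350 209  12  11 105] [ 0.503  -0.2461  0.06  ]
yellow top 60 [300.5 199.4] [293 199  17   2  21] [ 0.5491 -0.0796  0.06  ]
yellow top 60 [302.6 207.7] [297 202  13  12 121] [ 0.5237 -0.0855  0.06  ]
yellow side 60 [276.1 200. ] [269 191  17  20 156] [ 0.5303 -0.0718  0.06  ]
red top 60 [247.  195.2] [238 194  20   3  31] [0.5634 0.0821 0.06  ]
red top 60 [247.6 203.9] [242 198  12  12 119] [0.5368 0.0804 0.06  ]
red side 60 [260.  239.8] [252 231  18  17 204] [0.5409 0.0897 0.06  ]
```

```bash
sleep 0
```

```text
(no output)
```

View pics/crop0.png

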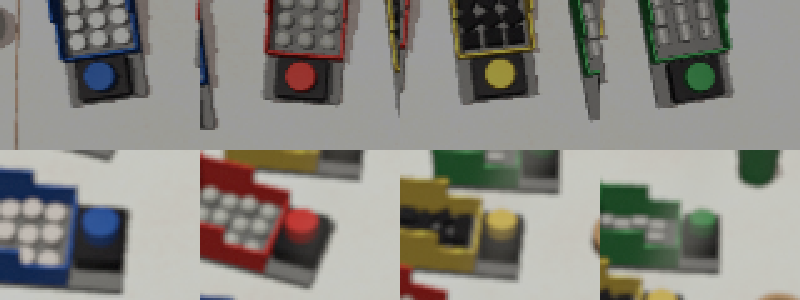

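Both views show all four keys up, and the key centres from the top view are usable. I'll shut the gripper and square the tool to the world axes while moving clear of the base.

```bash
python3 -m pendant '[[-0.03,0.012,0.002,0,0,0.02,-1],[-0.075,0.032,0.005,0,0,0.06,-1],[-0.123,0.052,0.008,0,0,0.1,-1],[-0.171,0.072,0.012,0,0,0.15,-1],[-0.219,0.092,0.015,0,0,0.2,-1],[-0.267,0.112,0.018,0,0,0.253,-1],[-0.315,0.132,0.021,0,0,0.253,-1],[-0.355,0.15,0.024,0,0,0.253,-1],[-0.384,0.162,0.027,0,0,0.253,-1],[-0.384,0.162,0.027,0,0,0.253,-1]]'; python3 -c "
from plant import ctrl;o=ctrl.get_obs();print({k:o[k].round(3) if k!='clock' else o[k] for k in ('clock','joint_pos','tool_pos','orientation','force')},o['opening'])"
```

```text
clock: 1.55
tool_pos: [0.5016, -0.3991, 0.199]
orientation: [180.0, -0.0, -179.9]
force: [-1.2, -1.0, 0.7]
opening: 0.0005
{'clock': 1.55, 'joint_pos': array([-2.1104e+01,  1.8424e+01, -6.1060e+00, -1.1000e-02, -6.5502e+01,
       -6.8747e+01]), 'tool_pos': array([ 0.502, -0.399,  0.199]), 'orientation': array([ 1.79978e+02, -2.70000e-02, -1.79856e+02]), 'force': array([-1.205, -0.963,  0.662])} 0.000513241816853858
```

```bash
python3 -m pendant '[[0,0.03,0,0,0,0,-1],[0,0.085,0,0,0,0,-1],[0,0.14,0,0,0,0,-1],[0,0.2,0,0,0,0,-1],[0,0.26,0,0,0,0,-1],[0,0.32,0,0,0,0,-1],[0,0.38,0,0,0,0,-1],[0,0.44,0,0,0,0,-1],[0,0.5,0,0,0,0,-1],[0.003,0.56,0,0,0,0,-1],[0.003,0.61,0,0,0,0,-1],[0.003,0.6415,0,0,0,0,-1]]'; python3 -m pendant '[[0,0,0,0,0,0,-1],[0,0,0.04,0,0,0,-1],[0,0,0.08,0,0,0,-1],[0,0,0.11,0,0,0,-1],[0,0,0.12,0,0,0,-1],[0,0,0.12,0,0,0,-1],[0,0,0.12,0,0,0,-1],[0,0,0.12,0,0,0,-1]]'
python3 - <<'E'
from plant import snapshot
from m import *
s={n:snapshot(n) for n in S}
im=[cv2.resize(s[n]["image"][y-50:y+50,x-65:x+65],(400,308)) for n in S for x,y in [S[n]["blue"]]]
cv2.imwrite("pics/b1.png",np.hstack(im))
E
```

```text
clock: 3.05
tool_pos: [0.4971, 0.2425, 0.1998]
orientation: [180.0, 0.0, -180.0]
force: [1.1, -0.1, 0.3]
opening: 0.0006
clock: 4.05
tool_pos: [0.4978, 0.2413, 0.0808]
orientation: [179.9, 0.1, 180.0]
force: [0.8, -0.1, -0.1]
opening: 0.0003
```

View pics/b1.png

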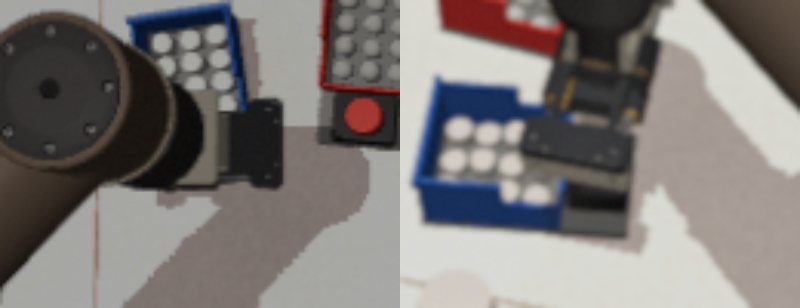

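The gripper hangs over the blue key without touching anything. I'll go down in small steps and watch the force.

```bash
python3 -m pendant '[[0,0,0.006,0,0,0,-1],[0,0,0.012,0,0,0,-1],[0,0,0.016,0,0,0,-1],[0,0,0.016,0,0,0,-1]]';python3 -m pendant '[[0,0,0.002,0,0,0,-1],[0,0,0.004,0,0,0,-1],[0,0,0.006,0,0,0,-1],[0,0,0.008,0,0,0,-1],[0,0,0.008,0,0,0,-1],[0,0,0.008,0,0,0,-1]]'
```

```text
clock: 4.65
tool_pos: [0.4969, 0.2406, 0.0629]
orientation: [-180.0, -0.1, 180.0]
force: [0.4, -0.3, 0.3]
opening: 0.0003
clock: 5.4
tool_pos: [0.4973, 0.241, 0.0556]
orientation: [180.0, 0.0, 180.0]
force: [-0.3, -0.4, 2.1]
opening: 0.0006
```

```bash
python3 -m pendant '[[0,0,0.002,0,0,0,-1],[0,0,0.004,0,0,0,-1],[0,0,0.006,0,0,0,-1],[0,0,0.007,0,0,0,-1],[0,0,0.007,0,0,0,-1],[0,0,0.007,0,0,0,-1]]'
```

```text
clock: 6.15
tool_pos: [0.4973, 0.2409, 0.0486]
orientation: [180.0, 0.0, 180.0]
force: [-0.2, 0.3, 1.2]
opening: 0.0003
```

```bash
python3 -m pendant '[[0,0,0.001,0,0,0,-1],[0,0,0.0015,0,0,0,-1],[0,0,0.0015,0,0,0,-1]]'; python3 -m pendant '[[0,0,-0.005,0,0,0,-1],[0,0,-0.03,0,0,0,-1],[0,0,-0.08,0,0,0,-1],[0,0,-0.13,0,0,0,-1],[0,0,-0.15,0,0,0,-1],[0,-0.05,-0.15,0,0,0,-1],[0,-0.11,-0.15,0,0,0,-1],[0,-0.17,-0.15,0,0,0,-1],[0,-0.2,-0.15,0,0,0,-1],[0,-0.2,-0.15,0,0,0,-1]]'
python3 - <<'E'
from plant import snapshot
from m import *
s={n:snapshot(n) for n in S}
run(s);crops(s,"pics/crop1.png")
E
```

```text
clock: 6.52
tool_pos: [0.4973, 0.241, 0.0471]
orientation: [180.0, 0.0, 180.0]
force: [0.7, -0.4, 2.8]
opening: 0.0003
clock: 7.78
tool_pos: [0.4964, 0.0388, 0.1971]
orientation: [-180.0, -0.0, 179.8]
force: [-0.1, 0.3, 0.5]
opening: 0.0002
blue side 60 [261.6 292.6] [254 286  16  15 184] [0.4971 0.253  0.06  ]
green top 60 [354.6 205.1] [346 204  19   4  22] [ 0.5302 -0.2439  0.06  ]
green top 60 [355.6 214.1] [350 209  12  11 109] [ 0.5027 -0.2461  0.06  ]
yellow top 60 [303.6 207.6] [300 202   9  12  94] [ 0.524  -0.0885  0.06  ]
yellow side 60 [269.8 204.6] [269 200   3  11  26] [ 0.5445 -0.0486  0.06  ]
yellow side 60 [278.2 203.3] [274 201  10   6  39] [ 0.5212 -0.0596  0.06  ]
red side 60 [260.1 239.9] [252 231  18  18 207] [0.5405 0.09   0.06  ]
```

View pics/crop1.png

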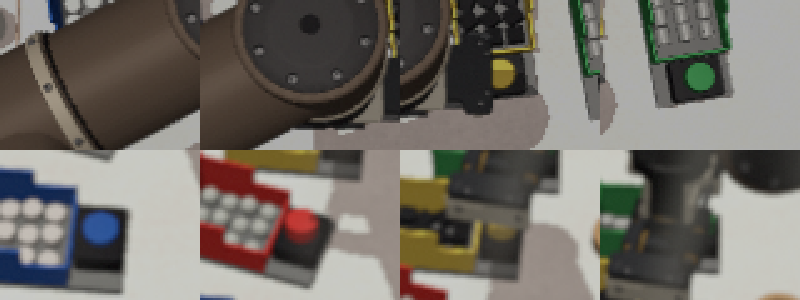

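```bash
python3 - <<'E'
from plant import snapshot
from m import *
s=snapshot("side");cv2.imwrite("pics/side1.png",s["image"])
a=cv2.imread("pics/side0.png");b=s["image"]
f=lambda i:cv2.resize(i[270:315,240:285],(400,400),interpolation=cv2.INTER_NEAREST)
cv2.imwrite("pics/cmp.png",np.hstack([f(a),f(b)]))
print(a[278:306,262].tolist());print(b[278:306,262].tolist())
E
```

```text
[[191, 199, 198], [191, 198, 198], [191, 198, 198], [191, 199, 199], [191, 199, 199], [181, 185, 184], [160, 141, 133], [149, 93, 66], [150, 82, 44], [150, 83, 45], [151, 84, 48], [150, 84, 47], [151, 84, 45], [151, 84, 46], [152, 85, 46], [152, 86, 49], [152, 86, 48], [142, 79, 43], [111, 61, 34], [86, 47, 28], [80, 43, 24], [74, 41, 26], [59, 38, 31], [40, 35, 34], [36, 34, 36], [35, 35, 36], [35, 33, 34], [30, 30, 30]]
[[192, 200, 199], [193, 200, 200], [193, 201, 200], [192, 200, 200], [192, 200, 200], [176, 185, 185], [124, 133, 134], [65, 63, 64], [97, 54, 39], [140, 77, 43], [153, 84, 46], [152, 85, 47], [151, 84, 46], [151, 85, 46], [152, 85, 46], [152, 85, 46], [152, 85, 46], [153, 86, 47], [154, 86, 46], [152, 86, 48], [137, 76, 42], [102, 55, 33], [61, 38, 30], [39, 34, 34], [36, 35, 37], [34, 34, 36], [36, 34, 35], [31, 30, 33]]
```

View pics/cmp.png

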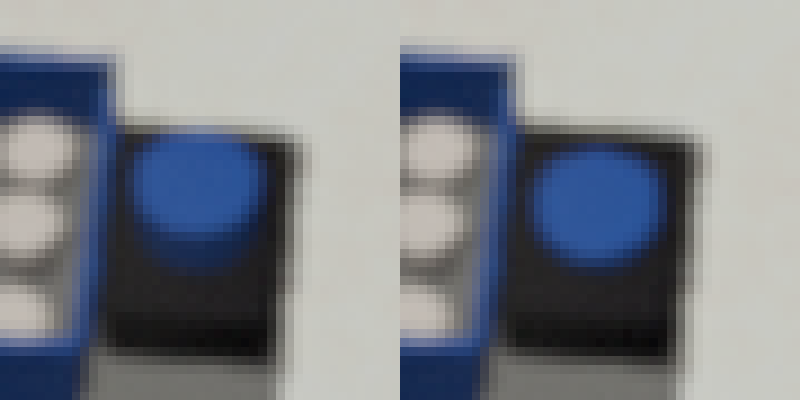

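The blue key's side skirt is gone and its bright face moved from rows 285–295 to 287–298, about 3 px. It is fully down, the bin did not shift, and red is still up. Next is green.

```bash
python3 -m pendant '[[0,-0.03,0,0,0,0,-1],[0,-0.085,0,0,0,0,-1],[-0.003,-0.14,0,0,0,0,-1],[-0.006,-0.2,0,0,0,0,-1],[-0.006,-0.25,0,0,0,0,-1],[-0.006,-0.285,0,0,0,0,-1],[-0.006,-0.285,0.04,0,0,0,-1],[-0.006,-0.285,0.08,0,0,0,-1],[-0.006,-0.285,0.11,0,0,0,-1],[-0.006,-0.285,0.125,0,0,0,-1],[-0.006,-0.285,0.125,0,0,0,-1],[-0.006,-0.285,0.125,0,0,0,-1]]'
```

```text
clock: 9.43
tool_pos: [0.5042, -0.2441, 0.0732]
orientation: [-180.0, 0.1, -180.0]
force: [-0.1, -0.4, 0.3]
opening: 0.0005
```

```bash
python3 -m pendant '[[0,-0.001,0.005,0,0,0,-1],[0,-0.001,0.010,0,0,0,-1],[0,-0.001,0.010,0,0,0,-1]]';python3 -m pendant '[[0,0,0.002,0,0,0,-1],[0,0,0.004,0,0,0,-1],[0,0,0.006,0,0,0,-1],[0,0,0.008,0,0,0,-1],[0,0,0.008,0,0,0,-1]]';python3 -m pendant '[[0,0,0.002,0,0,0,-1],[0,0,0.004,0,0,0,-1],[0,0,0.006,0,0,0,-1],[0,0,0.007,0,0,0,-1],[0,0,0.007,0,0,0,-1]]'
```

```text
clock: 9.8
tool_pos: [0.5028, -0.2452, 0.0618]
orientation: [180.0, -0.0, 180.0]
force: [-0.2, -1.4, -0.7]
opening: 0.0006
clock: 10.42
tool_pos: [0.5032, -0.2452, 0.054]
orientation: [-180.0, 0.0, 180.0]
force: [0.7, -0.1, 2.2]
opening: 0.0004
clock: 11.05
tool_pos: [0.5032, -0.2452, 0.0471]
orientation: [-180.0, 0.0, 180.0]
force: [0.9, -0.3, 2.2]
opening: 0.0007
```

Depth and force match the blue press. I'll lift off and move back to where the green key can be seen.

```bash
python3 -m pendant '[[0,0,-0.005,0,0,0,-1],[0,0,-0.03,0,0,0,-1],[0,0,-0.08,0,0,0,-1],[0,0,-0.13,0,0,0,-1],[0,0,-0.15,0,0,0,-1],[0,0.05,-0.15,0,0,0,-1],[0,0.11,-0.15,0,0,0,-1],[0,0.17,-0.15,0,0,0,-1],[0,0.23,-0.15,0,0,0,-1],[0,0.28,-0.15,0,0,0,-1],[0,0.31,-0.15,0,0,0,-1],[0,0.31,-0.15,0,0,0,-1]]'
python3 - <<'E'
from plant import snapshot
from m import *
s={n:snapshot(n) for n in S}
run(s);crops(s,"pics/crop2.png")
E
```

```text
clock: 12.55
tool_pos: [0.5027, 0.0667, 0.197]
orientation: [180.0, -0.0, -179.8]
force: [-0.7, 0.0, -0.9]
opening: 0.0005
blue side 60 [261.6 292.6] [254 286  16  15 184] [0.4971 0.253  0.06  ]
green top 60 [354.6 205.1] [346 204  19   4  22] [ 0.5302 -0.2439  0.06  ]
green top 60 [354.7 214.4] [349 209  12  12 110] [ 0.5019 -0.2433  0.06  ]
green side 60 [297.8 168.4] [295 166   6   6  29] [ 0.4921 -0.2297  0.06  ]
yellow top 60 [300.4 199.5] [293 199  18   3  25] [ 0.5488 -0.0792  0.06  ]
yellow top 60 [302.6 207.7] [297 202  13  12 121] [ 0.5237 -0.0855  0.06  ]
red side 60 [260.1 240. ] [252 231  18  17 205] [0.5405 0.0904 0.06  ]
```

View pics/crop2.png

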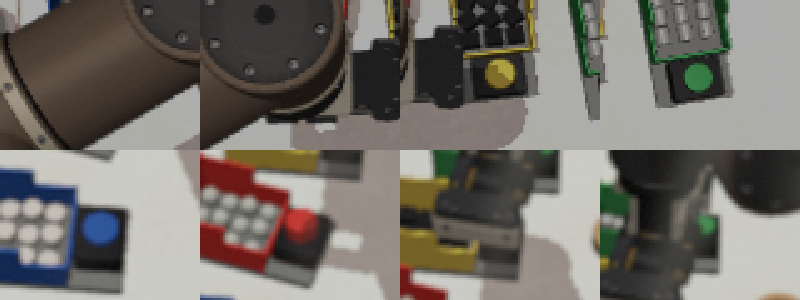

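The green key is hidden in the side view. In the top view its centre moved inward 0.9 px, from (355.6,214.1) to (354.7,214.4), which matches a 12 mm drop, and the bin wall stayed put. Next is yellow.

```bash
python3 -m pendant '[[-0.003,-0.025,0,0,0,0,-1],[-0.01,-0.07,0,0,0,0,-1],[-0.018,-0.12,0,0,0,0,-1],[-0.021,-0.152,0,0,0,0,-1],[-0.021,-0.152,0.04,0,0,0,-1],[-0.021,-0.152,0.08,0,0,0,-1],[-0.021,-0.152,0.11,0,0,0,-1],[-0.021,-0.152,0.125,0,0,0,-1],[-0.021,-0.152,0.125,0,0,0,-1],[-0.021,-0.152,0.125,0,0,0,-1]]'
```

```text
clock: 13.9
tool_pos: [0.525, -0.0873, 0.0732]
orientation: [180.0, 0.1, 180.0]
force: [0.2, 0.3, 0.5]
opening: 0.0003
```

```bash
python3 -m pendant '[[0.001,0.001,0.005,0,0,0,-1],[0.001,0.001,0.010,0,0,0,-1],[0.001,0.001,0.010,0,0,0,-1]]';python3 -m pendant '[[0,0,0.002,0,0,0,-1],[0,0,0.004,0,0,0,-1],[0,0,0.006,0,0,0,-1],[0,0,0.008,0,0,0,-1],[0,0,0.008,0,0,0,-1]]';python3 -m pendant '[[0,0,0.002,0,0,0,-1],[0,0,0.004,0,0,0,-1],[0,0,0.006,0,0,0,-1],[0,0,0.007,0,0,0,-1],[0,0,0.007,0,0,0,-1]]'
```

```text
clock: 14.28
tool_pos: [0.5229, -0.0861, 0.0618]
orientation: [-180.0, -0.0, 180.0]
force: [-0.6, -0.4, -1.2]
opening: 0.0002
clock: 14.9
tool_pos: [0.5233, -0.0861, 0.054]
orientation: [-180.0, 0.0, 180.0]
force: [0.3, 0.5, 1.8]
opening: 0.0004
clock: 15.52
tool_pos: [0.5233, -0.0861, 0.047]
orientation: [180.0, 0.0, 180.0]
force: [0.2, 0.7, 1.9]
opening: 0.0001
```

Now I'll lift and move back the way I came, clear of all the bins.

```bash
python3 -m pendant '[[0,0,-0.005,0,0,0,-1],[0,0,-0.03,0,0,0,-1],[0,0,-0.08,0,0,0,-1],[0,0,-0.13,0,0,0,-1],[0,0,-0.15,0,0,0,-1],[0.01,-0.05,-0.15,0,0,0,-1],[0.02,-0.11,-0.15,0,0,0,-1],[0.02,-0.17,-0.15,0,0,0,-1],[0.02,-0.23,-0.15,0,0,0,-1],[0.02,-0.28,-0.15,0,0,0,-1],[0.02,-0.31,-0.15,0,0,0,-1],[0.02,-0.31,-0.15,0,0,0,-1]]'
python3 -m pendant '[[0.03,-0.02,0,0,0,0,-1],[0.06,-0.05,0,0,0,0,-1],[0.1,-0.08,0,0,0,0,-1],[0.14,-0.11,0,0,0,0,-1],[0.18,-0.14,0,0,0,0,-1],[0.2,-0.16,0,0,0,0,-1],[0.2,-0.16,0,0,0,0,-1],[0.2,-0.16,0,0,0,0,-1]]'
python3 - <<'E'
from plant import snapshot
from m import *
s={n:snapshot(n) for n in S}
run(s);crops(s,"pics/crop3.png")
for n in S:cv2.imwrite(f"pics/{n}3.png",s[n]["image"])
cv2.imwrite("pics/full3.png",cv2.resize(np.hstack([s[n]["image"] for n in S]),(800,300)))
for n in S:
    d=cv2.absdiff(cv2.imread(f"pics/{n}0.png"),s[n]["image"]).max(2)
    cv2.imwrite(f"pics/d{n}3.png",d*2)
E
```

```text
clock: 17.02
tool_pos: [0.5019, -0.3979, 0.1961]
orientation: [180.0, -0.1, 179.8]
force: [0.5, -0.2, 0.8]
opening: 0.0005
clock: 18.02
tool_pos: [0.3034, -0.5552, 0.1971]
orientation: [180.0, -0.0, 180.0]
force: [0.8, 0.4, -0.0]
opening: 0.0005
blue top 60 [194.1 208.1] [185 207  20   4  23] [0.5257 0.242  0.06  ]
blue top 60 [194.7 217.1] [189 212  12  12 115] [0.4984 0.2399 0.06  ]
blue side 60 [261.6 292.6] [254 286  16  15 183] [0.4971 0.253  0.06  ]
green top 60 [354.8 214.4] [349 209  12  12 104] [ 0.5018 -0.2436  0.06  ]
yellow top 60 [300.2 199.5] [293 199  17   3  22] [ 0.5488 -0.0786  0.06  ]
yellow top 60 [302.4 208.3] [297 203  12  12 118] [ 0.5219 -0.0848  0.06  ]
yellow side 60 [269.8 200.3] [269 191   3  20  45] [ 0.5485 -0.0662  0.06  ]
yellow side 60 [279.  201.1] [273 197  13  10 106] [ 0.5208 -0.0692  0.06  ]
red top 60 [247.  195.2] [238 194  20   3  31] [0.5634 0.0821 0.06  ]
red top 60 [247.7 203.9] [242 198  13  12 121] [0.5368 0.0801 0.06  ]
red side 60 [260.  239.8] [252 231  18  17 204] [0.5409 0.0897 0.06  ]
```

View pics/crop3.png

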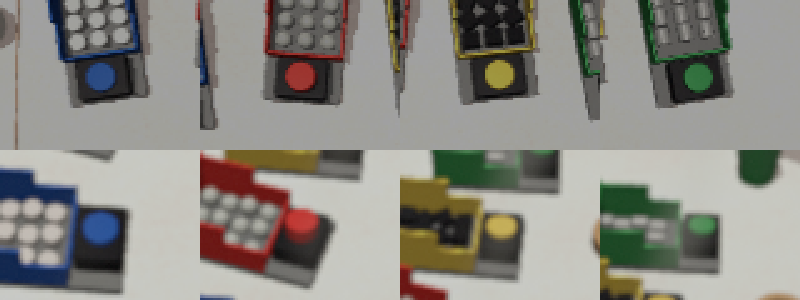

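View pics/full3.png

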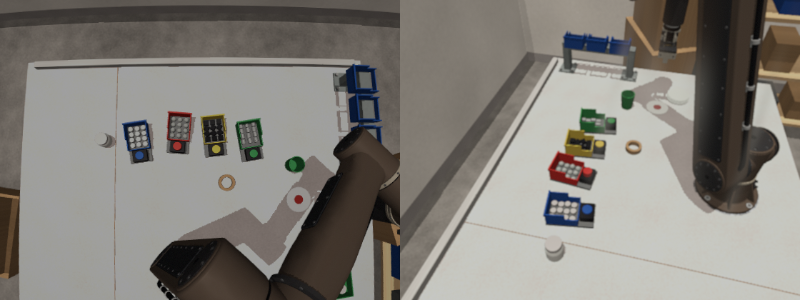

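View pics/dtop3.png

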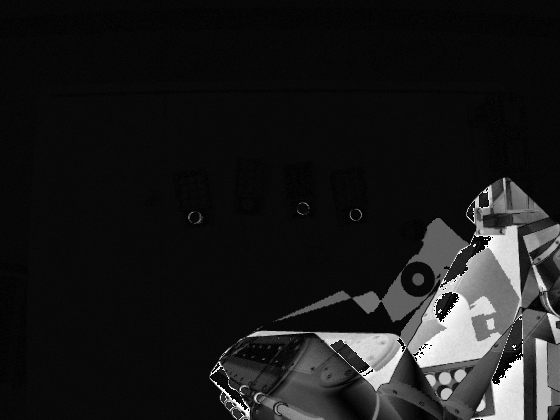

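The difference image shows change only at the blue (195,217), yellow (303,208) and green (355,214) keys and at the arm. The bins, jar, roll and cup have not moved. In the side view those three keys are low with no skirt showing, while red still stands proud. I'll hand in.

```bash
python3 -c "
from plant import ctrl;print(ctrl.close_job())"
```

```text
the job is handed in; nothing more can be done
None
```

I pressed the blue, green and yellow keys in that order with the shut fingertips, then moved the arm away and handed the job in at about 18 s of the 48 s allowed. The interface gives no verdict, so success is judged from my own checks.

- **Presses:** each one went about 13 mm past first touch. Force readings at the end of each step were at most 2.8 N.
- **Keys:** the final pictures show blue, green and yellow down and red unchanged. The top-view shifts of the three keys fit a full 12 mm of travel.
- **Surroundings:** comparing the top view before and after, only those three key tops and the arm changed. No movement showed at the bins, jar, roll or cup.

One check disagreed at first. The blue key's colour blob moved only about 1 px in the side view, because the blob included the key's side. A zoomed comparison showed the top face had dropped about 3 px, which fits fully down.

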